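# Load fragile tanks into a model well wagon

### The job

Load the two fragile tanks from the dock into the wagon: the red-necked tank upright into the red-framed well and the blue-necked one upright into the blue-framed well. Hold them only lightly and set each one down gently on the bed of its well, whose depth you must feel for: do not squeeze, press, drop or tip them. Leave the crate, the caboose and the signal where they are.

Things in the scene. Friction and masses are not known exactly. Their poses are not given: they have to be found in the camera images.
- wagon: fixed grey well wagon on a piece of track, 300 x 90 mm, flat rim 76 mm above the table, two square wells along its length, 130 mm between centres. Origin: its middle, at table height; x along its length towards the red-framed well and the small brass brake wheel (29 mm above the rim, 142 mm from the middle), y across, z up.
- well_red (a point): centre of the mouth of the red-framed well, on the rim plane 76 mm above the table; 50 x 50 mm opening, square to the wagon. Its wooden bed lies 8 to 38 mm below the rim, each at its own height that differs from run to run and is not measured: feel for it. The bed is sprung: it gives 3 mm at about 1.5 N per mm, then it is rigid. Axes as the wagon's.
- well_blue (a point): centre of the mouth of the blue-framed well, on the rim plane 76 mm above the table; 50 x 50 mm opening, square to the wagon. Its wooden bed lies 8 to 38 mm below the rim, each at its own height that differs from run to run and is not measured: feel for it. The bed is sprung: it gives 3 mm at about 1.5 N per mm, then it is rigid. Axes as the wagon's.
- tank_red: fragile white tank, red band and neck: body 40 mm in diameter, 34 mm tall, tapering to a 28 mm ledge 46 mm up, then straight red neck 20 mm in diameter up to 60 mm, to hold it by; 80 to 150 g. It cracks if the fingers bear with over 16 N, both pads summed (6 N grip holds it; a jolt swings it), if it meets the wagon with over 12 N, or falls 3 mm. Origin: centre of its underside; z up.
- tank_blue: fragile white tank, blue band and neck: body 40 mm in diameter, 34 mm tall, tapering to a 28 mm ledge 46 mm up, then straight blue neck 20 mm in diameter up to 60 mm, to hold it by; 80 to 150 g. It cracks if the fingers bear with over 16 N, both pads summed (6 N grip holds it; a jolt swings it), if it meets the wagon with over 12 N, or falls 3 mm. Origin: centre of its underside; z up.
- dock: fixed wooden loading dock, 250 x 120 mm, top 30 mm above the table. The two tanks and the crate stand along its middle, in any order, 78 mm between centres. Origin: centre of its underside; x along its length, y across it.
- crate: loose wooden crate, 42 x 42 x 36 mm, standing on the dock; leave alone. Origin: centre of its underside.
- caboose: loose red model caboose, 170 x 80 x 117 mm, beyond the wagon; leave alone. Origin: centre of its underside, x along its length.
- signal: loose model colour-light signal on a 40 mm square foot, 95 mm tall, to the left of the dock; leave alone. Origin: centre of its underside.
There are look-alikes about, which are no part of the job. What is shaped like the tank_red but orange or turquoise is not meant.

How it is judged:
By the outcome, as a careful person would: the job done as asked, in the order asked, and still so for the second after the job is handed in, with the robot touching nothing.
It also fails if it takes over 61 s, if anything falls off the work surface, if the arm or the gripper's body presses on something with over 40 N, if the wrist force passes 120 N, or if a joint passes its speed limit or range.

### The arm

A 7-joint arm with a two-finger parallel gripper is mounted at the origin on the work surface. World frame = base frame: x ahead of the robot, y to its left, z up, the work surface at z = 0. Lengths are in mm, angles in rad, forces in N, time in s.
With the tool pointing down it reaches from about 350 to 900 mm from the base axis. Payload 19.9 kg.
Tool frame: the origin (TCP) lies on the centre line of the jaws, within the pads' length; the fingertips stand 22 mm ahead of it and the grasp point (between the pads) lies 3 mm ahead of it; z points along the fingers, x is the direction in which the jaws open and shut, and the axes are right-handed (so a half turn about z gives the same grasp; the last joint's range is limited). The gripper opens to 94 mm and grips with 3 to 60 N. Pads are 16 mm wide; open, the fingers measure 119 mm over their backs; the gripper's body (75 mm by 177 mm) begins 78 mm behind the grasp point.
Start: joints at [1.163, 0.417, -0.01, 1.614, 0.005, 1.111, -0.053], TCP at [223.554, -583.631, 227.425] pointing down, gripper open.
Joint ranges: [-2.81, 2.81], [-0.39, 2.02], [-1.27, 1.25], [0.06, 2.57], [-1.19, 4.33], [0.19, 2], [-2.82, 2.82]. Speed limits (rad/s): [1.89, 1.89, 2.39, 2.39, 3.01, 3.01, 3.01].

### API

Orientations are given as a rotation vector (axis times angle).
In Python, from workcell import get_obs, read_camera, hand_in gives the robot as it stands.
- The arm moves only by the shell command python3 -m pendant 'ROWS' [FORCE]. ROWS is JSON, a list that holds one entry, the list of rows, each a list of 5 numbers: the gripper command: -1 is fully open, 1 is shut, values between are in proportion, then the shift along the tool's x, y, z scaled (see below), then the turn about the tool's z scaled (see below). A call has 1 to 5 rows; each row shifts and turns the commanded pose from where the row before left it, along the tool's axes as they then stand; what a row does not reach is not made up. The controller multiplies each number of a shift by 0.1 m and each number of a turn by pi/2 rad. A row lasts 1/8 s, in which the tool goes at most 62.5 mm and 10.7 degrees, less where a joint would pass 70% of its speed; a pose out of reach is approached as far as the arm can. A call with a number of a shift or a turn outside -1 to 1 is refused whole. A call with a gripper value outside its range is refused whole. The fingers move at their own pace and stop on an object; FORCE is the grip in N (left out, the last holds). Time passes only in rows, so rows that do not move let the fingers close. It gives the time, the measured TCP pose, the force and the opening at its end, in the units of the state.
- get_obs(): the state, without advancing time (a new reading comes with each control period).
- read_camera(name): name is "side" or "top"; returns a dict with "image" (420x560x3 uint8, red, green, blue), "z_map" (420x560 float32, mm along the optical axis (not along the pixel's ray), 0 where there is no reading), "fx", "fy", "cx", "cy" (pixels), "pose" (4x4, takes a point from camera to world coordinates). Camera axes: x right, y down, z forward; pixel columns grow to the right and rows downward; lengths in mm; the calibration is good to about 2 mm. A picture is of the moment at which its call begins.
- hand_in(): hands the job in, once; it reports no verdict.
The state is a dict: "time_s": time; "q": joint angles; "joint_vel": joint speeds; "tau": joint torques, N m; "tcp_pos": TCP position; "eef_rot": TCP orientation; "ft_force": force on the tool from outside, world axes, zero at the start; "moment": the same for the moment, N m; "gripper_width": opening from 0.0 (shut) to 1.0 (fully open).
Only numpy, scipy, OpenCV 4.12 (cv2) and the standard library are available. Lean on these libraries where they do the work, as an engineer would, in place of code of your own. Each camera call takes 0.05 s, during which the arm holds its last target. There are 200 camera calls.

## Working session

There is one attempt and no reset: what is moved stays moved. The work goes in short steps, Python scripts to look and compute and a shell command to move; the robot and the scene stay as the last step left them, time stands still between calls to the robot, and variables do not carry over. Pictures are saved under pics/ and viewed, about 8 in all and at most 12, crops included, and the job is handed in when it is done.

```bash
mkdir -p pics; ls
python3 - <<'E'
from workcell import *
import cv2,numpy as np
o=get_obs();print(o)
for n in("top","side"):
    c=read_camera(n);cv2.imwrite(f"pics/{n}0.png",c["image"][:,:,::-1]);np.savez(f"pics/{n}0.npz",**c)
    print(n,c["fx"],c["cx"],c["cy"],np.round(c["pose"],3).tolist())
E
```

```text
pics
{'time_s': 0.0, 'q': array([ 1.16354972,  0.41799187, -0.01032014,  1.6141337 ,  0.00473372,
        1.11069313, -0.05301433]), 'joint_vel': array([-0.00241001,  0.00070339, -0.00176559, -0.00077025,  0.00076691,
       -0.00148532,  0.00064168]), 'tau': array([-5.19754449e-04, -8.51255608e+01,  6.38611056e-01, -4.25996625e+01,
       -4.88898461e-02,  1.87293661e-02,  7.44044519e-05]), 'tcp_pos': array([ 223.40211113, -583.3547498 ,  226.83104331]), 'eef_rot': array([-2.58792039e+00,  1.78005409e+00,  1.65056784e-03]), 'ft_force': array([ 0.89745606,  0.58003648, -0.79185624]), 'moment': array([-0.00943578,  0.0360174 , -0.00344574]), 'gripper_width': 0.9992467612328065}
top 520.7253179980577 280.0440111097569 209.0915997135082 [[0.023, -0.987, 0.161, 392.6], [-1.0, -0.022, 0.008, 126.561], [-0.004, -0.161, -0.987, 1202.622], [0.0, 0.0, 0.0, 1.0]]
side 526.3467354012395 272.37542341954395 211.35758008045656 [[-0.719, -0.433, 0.544, -33.281], [-0.695, 0.439, -0.569, 733.779], [0.007, -0.787, -0.616, 740.659], [0.0, 0.0, 0.0, 1.0]]
```

View pics/top0.png

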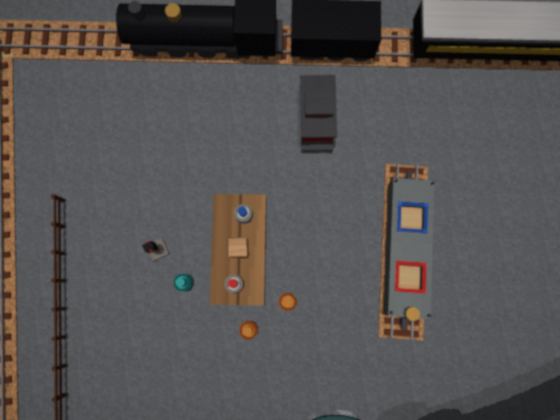

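View pics/side0.png

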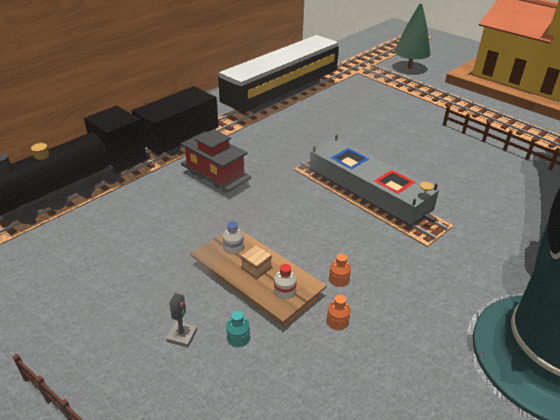

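The top view shows the blue tank at (243,213), the crate at (238,248) and the red tank at (233,284). The wells are blue at (412,217) and red at (410,277), and the brake wheel is at (413,314). The side view agrees.

```bash
cat > h.py <<'E'
import cv2,numpy as np
def ray(c,u,v,z):
    R=c["pose"][:3,:3];t=c["pose"][:3,3]
    d=R@np.array([(u-c["cx"])/c["fx"],(v-c["cy"])/c["fy"],1]);return t+d*(z-t[2])/d[2]
def world(c):
    z=c["z_map"];v,u=np.indices(z.shape)
    p=np.stack([(u-c["cx"])/c["fx"]*z,(v-c["cy"])/c["fy"]*z,z],-1)
    return p@c["pose"][:3,:3].T+c["pose"][:3,3]
def masks(im):
    h=cv2.cvtColor(im,cv2.COLOR_RGB2HSV);H,S,V=h[...,0],h[...,1],h[...,2]
    return {"red":((H<5)|(H>174))&(S>150)&(V>80),"blue":(H>105)&(H<125)&(S>130)&(V>60)}
E
python3 - <<'E'
from h import *
for n in("top","side"):
    c=np.load(f"pics/{n}0.npz");W=world(c)
    for k,m in masks(c["image"]).items():
        N,l,s,cc=cv2.connectedComponentsWithStats(m.astype(np.uint8))
        for i in range(1,N):
            if s[i,4]<15: continue
            p=W[l==i]; zz=np.percentile(p[:,2],[5,50,95])
            hull=cv2.findContours((l==i).astype(np.uint8),0,1)[0][0]
            r=cv2.minAreaRect(hull)
            print(n,k,s[i].tolist(),cc[i].round(1),"z",zz.round(0),"c76",ray(c,*r[0],76)[:2].round(1),"c90",ray(c,*cc[i],90)[:2].round(1),
              "top",p[p[:,2]>86].mean(0).round(1) if (p[:,2]>86).any() else "")
            if s[i,4]>150: 
                b=np.array([ray(c,*q,76)[:2] for q in cv2.boxPoints(r)]);print(b.round(1).tolist())
c=np.load("pics/top0.npz");W=world(c)
# rim plane points, and dock top
for nm,z0,win in(("wagon",76,(slice(150,345),slice(375,445))),("dock",30,(slice(180,320),slice(200,280)))):
    z=W[...,2];m=np.zeros(z.shape,np.uint8);m[win]=(abs(z[win]-z0)<8)
    m=cv2.morphologyEx(m,cv2.MORPH_CLOSE,np.ones((25,25)))
    k=cv2.findContours(m,0,1)[0];k=max(k,key=cv2.contourArea)
    P=np.array([ray(c,*q[0],z0)[:2] for q in k],np.float32);r=cv2.minAreaRect(P)
    print(nm,"z",np.median(z[win][abs(z[win]-z0)<8]),r)
E
```

```text
top red [395, 261, 31, 32, 346] [411.5 276.1] z [72. 76. 79.] c76 [ 436.4 -147.8] c90 [ 436.8 -146.7] top 
[[404.8, -113.8], [469.5, -117.4], [468.2, -182.2], [403.6, -178.0]]
top red [229, 280, 8, 7, 47] [232.3 282.9] z [88. 91. 93.] c76 [414.  233.3] c90 [413.8 232.4] top [413.6 232.2  90.8]
top blue [397, 202, 31, 31, 308] [413.7 215.8] z [72. 76. 80.] c76 [ 566.1 -153.5] c90 [ 566.2 -153.6] top 
[[535.1, -118.9], [599.7, -123.5], [597.3, -188.4], [532.7, -183.2]]
top blue [238, 207, 8, 9, 52] [241.9 210.8] z [87. 90. 92.] c76 [571.2 219. ] c90 [568.8 217.6] top [568.9 217.6  89.8]
side red [198, 143, 19, 12, 78] [205.6 148.5] z [ 94. 100. 107.] c76 [836.1  56.4] c90 [821.1  70.6] top [807.6  81.2 100.4]
side red [216, 142, 13, 10, 38] [221.8 146.1] z [ 94. 102. 107.] c76 [819.   22.7] c90 [802.   36.5] top [787.2  48.8 101.5]
side red [185, 148, 18, 23, 73] [191.3 160.4] z [34. 48. 76.] c76 [824.3 112.9] c90 [804.2 127.4] top 
side red [194, 153, 18, 12, 47] [201.4 159.7] z [57. 72. 78.] c76 [805.7  98.6] c90 [790.4 109.3] top 
side red [375, 170, 40, 23, 205] [394.8 180.8] z [73. 76. 78.] c76 [ 436.2 -147.5] c90 [ 426.6 -130.9] top [-33.3 733.8 740.7]
[[467.8, -116.3], [492.6, -182.9], [404.5, -178.8], [384.3, -115.0]]
side red [280, 264, 11, 12, 109] [285.  269.4] z [80. 89. 91.] c76 [419.6 226.1] c90 [410.3 236.5] top [407.9 239.1  96.9]
side red [275, 285, 20, 7, 36] [284.7 288.9] z [50. 53. 56.] c76 [389.  260.6] c90 [378.8 271.2] top 
side blue [331, 148, 37, 21, 152] [349.8 157.7] z [73. 76. 78.] c76 [ 566.7 -153.2] c90 [ 553.4 -136.8] top [-33.3 733.8 740.7]
[[597.3, -121.7], [628.1, -189.2], [535.9, -184.9], [510.1, -120.2]]
wagon z 75.96060384125576 ((500.48529052734375, -150.55972290039062), (92.03318786621094, 299.9043273925781), 87.19209289550781)
dock z 30.262577115085037 ((492.051025390625, 211.02137756347656), (250.0010986328125, 153.47096252441406), 0.6470908522605896)
```

```bash
python3 -m pendant '[[[-1,0,0,0,0.0978],[-1,0,0,0,0.0978],[-1,0,0,0,0.0978]]]' 6
cat > go.py <<'E'
import sys,numpy as np
from workcell import get_obs
from scipy.spatial.transform import Rotation as Ro
x,y,z,a=map(float,sys.argv[1:5])
o=get_obs();R=Ro.from_rotvec(o["eef_rot"]).as_matrix();p=o["tcp_pos"]
ang=np.degrees(np.arctan2(R[1,0],R[0,0]))
print("t",round(o["time_s"],2),"p",p.round(1),"ang",ang.round(2),"F",o["ft_force"].round(2),"w",round(o["gripper_width"]*94,1),"q7",o["q"][6].round(2))
print("tilt z",R[:,2].round(4),"shift units",(R.T@(np.array([x,y,z])-p)/100).round(4),"turn",round((ang-a)/90,4))
E
python3 go.py 490 -200 227 -95.4
python3 - <<'E'
from h import *
c=np.load("pics/top0.npz")
im=c["image"];big=[]
for (u,v) in((232,283),(242,212)):
    big.append(cv2.resize(im[v-20:v+20,u-20:u+20,::-1],(400,400),interpolation=0))
cv2.imwrite("pics/c1.png",np.hstack(big))
E
```

```text
time_s: 0.48
tcp_pos: [223.5, -583.5, 227.1]
eef_rot: [-2.107, 2.33, 0.001]
ft_force: [-1.0, -0.1, 1.2]
gripper_width: 1.001
t 0.47 p [ 223.5 -583.5  227.1] ang -95.74 F [-0.97 -0.12  1.24] w 94.1 q7 -0.49
tilt z [-3.e-04  7.e-04 -1.e+00] shift units [-4.0819e+00 -2.2685e+00  2.3000e-03] turn -0.0038
```

View pics/c1.png

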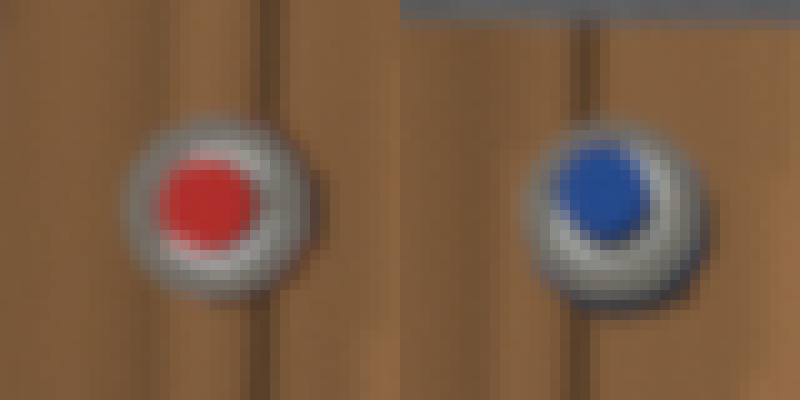

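Crop: the red neck is centred on its body, centre about (232.5,283). The blue neck leans up-left, as the perspective would make it, at about (242,211).

```bash
python3 - <<'E'
from h import *
c=np.load("pics/top0.npz")
print(ray(c,232.8,283.1,62),ray(c,242.0,212.0,62), ray(c,232.3,282.9,90),ray(c,241.8,210.7,90))
E
python3 -m pendant '[[[-1,-0.5,-0.28,0,0],[-1,-0.5,-0.28,0,0],[-1,-0.5,-0.28,0,0],[-1,-0.5,-0.28,0,0]]]' >/dev/null
python3 -m pendant '[[[-1,-0.5,-0.28,0,0],[-1,-0.5,-0.28,0,0],[-1,-0.5,-0.28,0,0],[-1,-0.5,-0.28,0,0],[-1,0,0,0,0]]]'
python3 go.py 413.8 232.3 160 -95.4
```

```text
[414.0323255  234.00783077  62.        ] [570.58430085 219.48102433  62.        ] [413.90090549 232.4444851   90.        ] [569.05271654 217.73212196  90.        ]
time_s: 1.6
tcp_pos: [486.4, -202.7, 227.2]
eef_rot: [-2.12, 2.317, 0.001]
ft_force: [-0.0, -1.3, 0.4]
gripper_width: 1.0
t 1.6 p [ 486.4 -202.7  227.2] ang -95.09 F [-0.05 -1.34  0.42] w 94.0 q7 -1.36
tilt z [ 1.0e-04  1.3e-03 -1.0e+00] shift units [-4.2672  1.1092  0.6777] turn 0.0035
```

```bash
python3 -m pendant '[[[-1,-0.5,0.13,0,0],[-1,-0.5,0.13,0,0],[-1,-0.5,0.13,0,0],[-1,-0.5,0.13,0,0]]]' >/dev/null
python3 -m pendant '[[[-1,-0.5,0.13,0.1,0],[-1,-0.5,0.13,0.1,0],[-1,-0.5,0.13,0.1,0],[-1,-0.5,0.13,0.1,0],[-1,0,0,0,0]]]'
python3 go.py 413.9 233 100 -95.4
```

```text
time_s: 2.72
tcp_pos: [417.8, 203.8, 186.8]
eef_rot: [2.118, -2.319, -0.002]
ft_force: [1.4, 0.6, 1.3]
gripper_width: 0.998
t 2.73 p [417.8 203.8 186.8] ang -95.2 F [1.37 0.6  1.31] w 93.8 q7 -2.29
tilt z [-1.5e-03  5.0e-04 -1.0e+00] shift units [-0.2869  0.0635  0.8678] turn 0.0023
```

```bash
python3 -m pendant '[[[-1,-0.145,0.03,0.2,0],[-1,-0.14,0.03,0.2,0],[-0.3,0,0,0.2,0],[0.3,0,0,0.17,0],[0.3,0,0,0.05,0]]]' 6 >/dev/null
python3 -m pendant '[[[0.3,0,0,0,0],[0.3,0,0,0,0],[0.3,0,0,0,0]]]'
python3 go.py 413.9 233 100 -95.4
python3 - <<'E'
from workcell import *
import cv2
c=read_camera("side");cv2.imwrite("pics/s1.png",cv2.resize(c["image"][170:330,180:380,::-1],(800,640-40),interpolation=2))
E
```

```text
time_s: 3.72
tcp_pos: [416.0, 230.4, 106.0]
eef_rot: [-2.113, 2.324, -0.0]
ft_force: [-0.6, -0.8, -0.3]
gripper_width: 0.394
t 3.73 p [416.  230.4 106. ] ang -95.45 F [-0.59 -0.82 -0.33] w 37.0 q7 -2.45
tilt z [ 8.e-04  3.e-04 -1.e+00] shift units [-0.0242  0.0231  0.0595] turn -0.0006
```

View pics/s1.png

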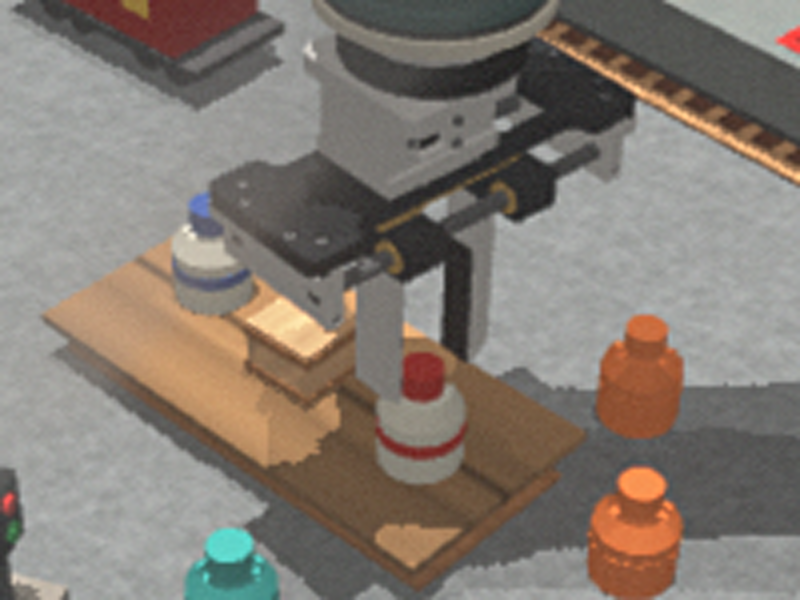

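The fingers straddle the red neck at (422,375) in the crop. They are slightly behind it, which matches the offset still to go.

```bash
python3 -m pendant '[[[0.3,-0.024,0.023,0,0],[0.3,0,0,0.03,0],[0.3,0,0,0.03,0],[0.3,0,0,0,0]]]' 6
python3 go.py 413.9 233 100 -95.4
python3 -m pendant '[[[0.45,0,0,0,0],[0.45,0,0,0,0],[0.7,0,0,0,0],[0.7,0,0,0,0],[0.7,0,0,0,0]]]' 6
python3 -m pendant '[[[0.8,0,0,0,0],[0.8,0,0,0,0],[0.8,0,0,0,0]]]' 6
python3 go.py 413.9 233 100 -95.4
```

```text
time_s: 4.28
tcp_pos: [413.4, 232.8, 99.1]
eef_rot: [2.113, -2.324, -0.0]
ft_force: [-0.1, -0.6, -0.4]
gripper_width: 0.35
t 4.28 p [413.4 232.8  99.1] ang -95.44 F [-0.1  -0.56 -0.44] w 32.9 q7 -2.46
tilt z [-6.e-04 -2.e-04 -1.e+00] shift units [-0.0022 -0.0043 -0.0087] turn -0.0005
time_s: 4.9
tcp_pos: [413.6, 232.9, 99.5]
eef_rot: [2.113, -2.325, -0.0]
ft_force: [0.3, -0.1, 0.5]
gripper_width: 0.208
time_s: 5.28
tcp_pos: [413.6, 232.9, 99.5]
eef_rot: [-2.113, 2.324, 0.0]
ft_force: [-0.6, -1.1, 0.4]
gripper_width: 0.208
t 5.28 p [413.6 232.9  99.5] ang -95.45 F [-0.56 -1.1   0.42] w 19.6 q7 -2.46
tilt z [-0.e+00  1.e-04 -1.e+00] shift units [-0.0009 -0.0026 -0.0052] turn -0.0005
```

```bash
python3 -m pendant '[[[0.8,0,0,-0.02,0],[0.8,0,0,-0.05,0],[0.8,0,0,-0.08,0],[0.8,0,0,-0.1,0],[0.8,0,0,-0.12,0]]]' >/dev/null
python3 -m pendant '[[[0.8,0,0,-0.12,0],[0.8,0,0,-0.1,0],[0.8,0,0,-0.07,0],[0.8,0,0,-0.04,0],[0.8,0,0,0,0]]]'
python3 go.py 436.1 -147.5 175 -92.6
```

```text
time_s: 6.52
tcp_pos: [413.7, 232.9, 169.5]
eef_rot: [-2.113, 2.324, 0.0]
ft_force: [0.3, -1.2, -2.1]
gripper_width: 0.207
t 6.53 p [413.7 232.9 169.5] ang -95.45 F [ 0.25 -1.18 -2.08] w 19.4 q7 -2.39
tilt z [ 0.e+00  1.e-04 -1.e+00] shift units [ 3.7656 -0.5847 -0.055 ] turn -0.0317
```

```bash
python3 -m pendant '[[[0.8,0.05,-0.008,0,0],[0.8,0.12,-0.018,0,0],[0.8,0.2,-0.03,0,0],[0.8,0.28,-0.043,0,0],[0.8,0.34,-0.052,0,0]]]' >/dev/null
python3 -m pendant '[[[0.8,0.38,-0.06,0,-0.006],[0.8,0.38,-0.06,0,-0.006],[0.8,0.38,-0.06,0,-0.006],[0.8,0.36,-0.055,0,-0.006],[0.8,0.34,-0.055,0,-0.006]]]' >/dev/null
python3 -m pendant '[[[0.8,0.3,-0.045,0,0],[0.8,0.25,-0.035,0,0],[0.8,0.18,-0.025,0,0],[0.8,0.12,-0.018,0,0],[0.8,0.06,-0.01,0,0]]]' >/dev/null
python3 -m pendant '[[[0.8,0,0,0,0],[0.8,0,0,0,0],[0.8,0,0,0,0]]]'
python3 go.py 436.1 -147.5 160 -92.6
python3 - <<'E'
from workcell import *
import cv2,numpy as np
for n in("top","side"):
    c=read_camera(n);np.savez(f"pics/{n}2.npz",**c)
    im=c["image"][...,::-1]
    cr=im[225:325,360:460] if n=="top" else im[130:230,340:440]
    cv2.imwrite(f"pics/{n}2.png",cv2.resize(cr,(400,400),interpolation=2))
cv2.imwrite("pics/b2.png",np.hstack([cv2.imread("pics/top2.png"),cv2.imread("pics/side2.png")]))
E
```

```text
time_s: 8.78
tcp_pos: [443.0, -143.8, 169.5]
eef_rot: [-2.168, 2.273, 0.0]
ft_force: [-0.2, 0.1, -1.4]
gripper_width: 0.213
t 8.78 p [ 443.  -143.8  169.5] ang -92.7 F [-0.15  0.1  -1.38] w 20.0 q7 -1.43
tilt z [-0.e+00  1.e-04 -1.e+00] shift units [0.04   0.0674 0.0949] turn -0.0012
```

View pics/b2.png

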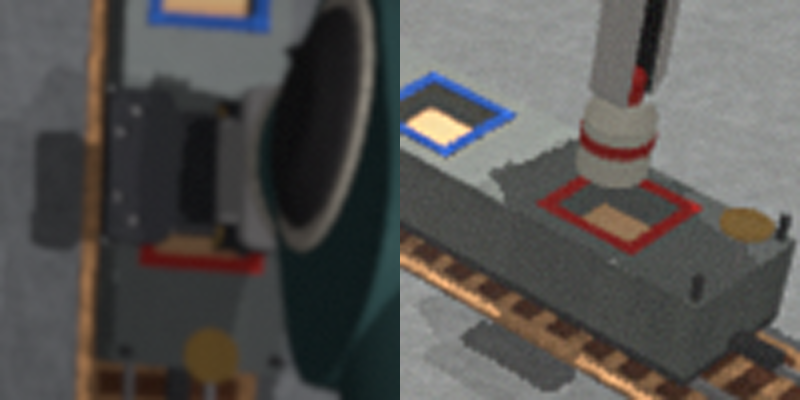

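The crop shows the tank hanging upright above the red well, about 7 mm from its centre, with the underside near (612,178). I'll centre it, then estimate the bed heights from depth. I'll still feel for contact.

```bash
python3 -m pendant '[[[0.8,0.02,0.035,0,0],[0.8,0.02,0.032,0,0],[0.8,0,0,0,0],[0.8,0,0,0,0]]]'
python3 go.py 436.1 -147.5 160 -92.6
python3 - <<'E'
from h import *
from workcell import read_camera
c=np.load("pics/top0.npz");W=world(c)
for k,(u,v) in(("red",(410,277)),("blue",(412,217))): print(k,np.percentile(W[v-5:v+6,u-5:u+6,2],[10,50,90]).round(1))
s=read_camera("side");im=s["image"];W=world(s)
sub=(slice(120,190),slice(370,425))
w=W[sub].reshape(-1,3);d=np.hypot(w[:,0]-436,w[:,1]+147.5)
m=(d<30)&(w[:,2]>97)&(w[:,2]<137);p=w[m]
print(m.sum(),p[:,2].min())
# body silhouette: fit circle r=20 to points facing camera, z 104..134
from scipy.optimize import least_squares
q=p[(p[:,2]>104)&(p[:,2]<132)]
r=least_squares(lambda a:np.hypot(q[:,0]-a[0],q[:,1]-a[1])-20,[436,-147],loss="soft_l1");print("body centre",r.x.round(1),len(q),np.abs(r.fun).mean())
E
```

```text
time_s: 9.38
tcp_pos: [436.1, -148.0, 169.5]
eef_rot: [-2.167, 2.274, 0.0]
ft_force: [-0.5, 0.8, -1.0]
gripper_width: 0.213
t 9.38 p [ 436.1 -148.   169.5] ang -92.75 F [-0.54  0.76 -0.97] w 20.0 q7 -1.42
tilt z [ 0.e+00  1.e-04 -1.e+00] shift units [-0.0046  0.0003  0.0947] turn -0.0017
red [50.4 53.6 56.3]
blue [54.5 56.9 59.9]
292 98.76359662732534
body centre [ 436.3 -148.4] 205 1.205697472284729
```

```bash
python3 -m pendant '[[[0.8,-0.004,0,0.03,0],[0.8,0,0,0.06,0],[0.8,0,0,0.08,0],[0.8,0,0,0.08,0],[0.8,0,0,0.08,0]]]'
python3 -m pendant '[[[0.8,0,0,0.05,0],[0.8,0,0,0.02,0],[0.8,0,0,0,0],[0.8,0,0,0,0],[0.8,0,0,0,0]]]'
for i in 1 2 3 4 5 6; do python3 -m pendant '[[[0.8,0,0,0,0]]]' | grep ft; done
python3 go.py 436.1 -147.5 124 -92.6
```

```text
time_s: 10.05
tcp_pos: [436.0, -147.5, 135.7]
eef_rot: [2.167, -2.274, -0.001]
ft_force: [0.4, 0.4, -1.5]
gripper_width: 0.211
time_s: 10.68
tcp_pos: [436.2, -147.6, 129.6]
eef_rot: [-2.167, 2.274, -0.0]
ft_force: [0.1, 0.4, -1.3]
gripper_width: 0.207
ft_force: [-0.4, 0.3, -1.9]
ft_force: [0.4, -0.5, -1.7]
ft_force: [-0.2, 0.4, -1.3]
ft_force: [0.4, 0.2, -1.3]
ft_force: [-0.0, -0.1, -0.4]
ft_force: [0.4, -0.8, -1.9]
t 11.43 p [ 436.1 -147.6  129.4] ang -92.75 F [ 0.36 -0.76 -1.94] w 19.4 q7 -1.44
tilt z [-1.e-04  0.e+00 -1.e+00] shift units [-0.0005  0.0001  0.0543] turn -0.0016
```

```bash
f(){ grep -E "ft|tcp" | tr '\n' ' '; echo; }
python3 -m pendant '[[[0.8,0,0,0.01,0],[0.8,0,0,0.01,0],[0.8,0,0,0.01,0],[0.8,0,0,0,0]]]' |f
python3 -m pendant '[[[0.8,0,0,0,0]]]' |f
python3 -m pendant '[[[0.8,0,0,0,0]]]' |f
python3 -m pendant '[[[0.8,0,0,0.01,0],[0.8,0,0,0,0]]]' |f
python3 -m pendant '[[[0.8,0,0,0,0]]]' |f
python3 -m pendant '[[[0.8,0,0,0,0]]]' |f
python3 -m pendant '[[[0.8,0,0,0.01,0],[0.8,0,0,0,0]]]' |f
python3 -m pendant '[[[0.8,0,0,0,0]]]' |f
python3 -m pendant '[[[0.8,0,0,0,0]]]' |f
```

```text
tcp_pos: [436.1, -147.5, 126.3] ft_force: [-0.2, -0.4, -1.6] 
tcp_pos: [436.1, -147.6, 126.4] ft_force: [0.2, 0.5, -1.6] 
tcp_pos: [436.1, -147.6, 126.5] ft_force: [-0.2, -0.4, -0.9] 
tcp_pos: [436.1, -147.5, 125.4] ft_force: [0.6, -0.2, -0.6] 
tcp_pos: [436.1, -147.5, 125.4] ft_force: [0.1, -1.1, -0.7] 
tcp_pos: [436.1, -147.5, 125.4] ft_force: [0.4, 0.6, -1.7] 
tcp_pos: [436.1, -147.5, 124.4] ft_force: [0.1, -0.2, -0.8] 
tcp_pos: [436.1, -147.6, 124.4] ft_force: [-0.5, -0.7, -1.7] 
tcp_pos: [436.1, -147.5, 124.4] ft_force: [1.2, 0.3, -1.5]
```

```bash
f(){ grep -E "ft|tcp" | tr '\n' ' '; echo; }
for s in 1; do
python3 -m pendant '[[[0.8,0,0,0.01,0],[0.8,0,0,0,0]]]' |f
python3 -m pendant '[[[0.8,0,0,0,0]]]' |f
python3 -m pendant '[[[0.8,0,0,0,0]]]' |f
python3 -m pendant '[[[0.8,0,0,0.01,0],[0.8,0,0,0,0]]]' |f
python3 -m pendant '[[[0.8,0,0,0,0]]]' |f
python3 -m pendant '[[[0.8,0,0,0,0]]]' |f
done
```

```text
tcp_pos: [436.1, -147.5, 123.4] ft_force: [-0.4, 0.4, -1.1] 
tcp_pos: [436.1, -147.5, 123.4] ft_force: [-0.4, -0.7, -0.8] 
tcp_pos: [436.1, -147.5, 123.5] ft_force: [0.2, 0.0, -1.0] 
tcp_pos: [436.2, -147.6, 122.4] ft_force: [0.4, 0.2, -0.2] 
tcp_pos: [436.2, -147.6, 122.5] ft_force: [-0.4, -0.3, 0.3] 
tcp_pos: [436.2, -147.6, 122.5] ft_force: [-0.1, 0.5, -0.3]
```

```bash
f(){ grep -E "ft|tcp" | tr '\n' ' '; echo; }
python3 -m pendant '[[[0.8,0,0,0.005,0],[0.8,0,0,0,0]]]' |f
python3 -m pendant '[[[0.8,0,0,0,0]]]' |f
python3 -m pendant '[[[0.8,0,0,0,0]]]' |f
python3 -m pendant '[[[0.8,0,0,0,0]]]' |f
```

```text
tcp_pos: [436.2, -147.6, 122.0] ft_force: [0.1, 0.2, 0.3] 
tcp_pos: [436.1, -147.5, 122.0] ft_force: [-0.3, -0.9, 1.2] 
tcp_pos: [436.1, -147.5, 121.9] ft_force: [0.7, -0.7, 0.0] 
tcp_pos: [436.1, -147.5, 121.9] ft_force: [0.4, -0.2, 1.3]
```

Contact is confirmed: about 2 N of bed reaction, 1.4 mm into the spring. I'm releasing the tank and retreating.

```bash
python3 -m pendant '[[[0.5,0,0,0,0],[0.4,0,0,0,0],[0.3,0,0,0,0],[0.1,0,0,0,0],[0.0,0,0,0,0]]]'
python3 -m pendant '[[[-0.1,0,0,-0.05,0],[-0.3,0,0,-0.2,0],[-0.5,0,0,-0.4,0],[-0.5,0,0,-0.3,0],[-0.5,0,0,0,0]]]'
python3 go.py 569.5 218.4 180 -95.4
```

```text
time_s: 15.42
tcp_pos: [436.1, -147.5, 121.9]
eef_rot: [2.168, -2.274, -0.0]
ft_force: [0.8, 0.4, 0.3]
gripper_width: 0.491
time_s: 16.05
tcp_pos: [437.1, -147.8, 219.1]
eef_rot: [-2.166, 2.273, -0.005]
ft_force: [-0.3, -0.2, -0.2]
gripper_width: 0.75
t 16.05 p [ 437.1 -147.8  219.1] ang -92.75 F [-0.31 -0.25 -0.18] w 70.5 q7 -1.4
tilt z [ 0.0036 -0.0014 -1.    ] shift units [-3.7219 -1.1453  0.3913] turn 0.0295
```

```bash
python3 -m pendant '[[[-0.5,-0.4,-0.125,0,0.004],[-0.5,-0.4,-0.125,0,0.004],[-0.5,-0.4,-0.125,0,0.004],[-0.5,-0.4,-0.125,0,0.004],[-0.5,-0.4,-0.125,0,0.004]]]' >/dev/null
python3 -m pendant '[[[-0.5,-0.4,-0.125,0.1,0.004],[-0.5,-0.4,-0.125,0.1,0.004],[-0.5,-0.4,-0.125,0.1,0.004],[-0.5,-0.3,-0.08,0.1,0],[-0.5,0,0,0,0]]]'
python3 go.py 569.5 218.4 115 -95.4
python3 - <<'E'
from workcell import *
import cv2,numpy as np
c=read_camera("side")
im=c["image"][...,::-1]
cv2.imwrite("pics/s3.png",np.hstack([cv2.resize(im[130:230,340:440],(400,400),interpolation=2),cv2.resize(im[170:270,180:280],(400,400),interpolation=2)]))
E
```

```text
time_s: 17.3
tcp_pos: [568.3, 196.0, 175.1]
eef_rot: [2.112, -2.323, -0.004]
ft_force: [-1.0, -0.5, -0.6]
gripper_width: 0.75
t 17.3 p [568.3 196.  175.1] ang -95.45 F [-0.95 -0.5  -0.59] w 70.5 q7 -2.22
tilt z [-2.8e-03  6.0e-04 -1.0e+00] shift units [-0.224   0.0078  0.6014] turn -0.0005
```

View pics/s3.png

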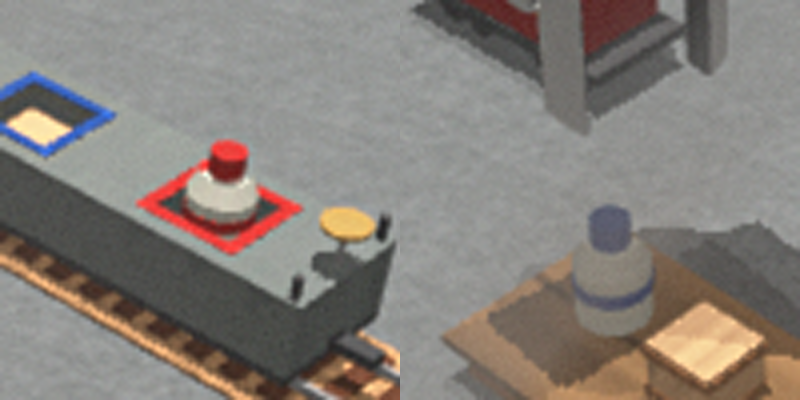

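The red tank stands upright in the red well, and the blue tank is untouched at (613,270) in the crop. Next is the blue grasp.

```bash
python3 -m pendant '[[[-0.3,-0.12,0.004,0.2,0],[-0.1,-0.1,0.004,0.2,0],[0.1,0,0,0.2,0],[0.3,0,0,0,0],[0.3,0,0,0,0]]]' 6
python3 go.py 569.5 218.4 100 -95.4
```

```text
time_s: 17.98
tcp_pos: [570.8, 215.4, 117.2]
eef_rot: [-2.109, 2.328, -0.0]
ft_force: [-0.3, -0.3, 0.9]
gripper_width: 0.355
t 17.98 p [570.8 215.4 117.2] ang -95.65 F [-0.33 -0.3   0.85] w 33.4 q7 -2.28
tilt z [ 2.e-04  1.e-04 -1.e+00] shift units [-0.0281  0.0154  0.1723] turn -0.0028
```

```bash
python3 -m pendant '[[[0.3,-0.028,0.015,0,0],[0.3,0,0,0.06,0],[0.3,0,0,0.06,0],[0.3,0,0,0.055,0],[0.3,0,0,0,0]]]' 6
python3 go.py 569.5 218.4 99.5 -95.4
python3 -m pendant '[[[0.45,0,0,0,0],[0.45,0,0,0,0],[0.7,0,0,0,0],[0.7,0,0,0,0],[0.7,0,0,0,0]]]' 6
python3 -m pendant '[[[0.8,0,0,0,0],[0.8,0,0,0,0],[0.8,0,0,0,0]]]' 6
python3 go.py 569.5 218.4 99.5 -95.4
```

```text
time_s: 18.6
tcp_pos: [569.0, 218.5, 98.9]
eef_rot: [2.109, -2.327, -0.001]
ft_force: [0.1, -0.5, -0.5]
gripper_width: 0.348
t 18.6 p [569.  218.5  98.9] ang -95.63 F [ 0.09 -0.52 -0.48] w 32.7 q7 -2.3
tilt z [-9.e-04 -2.e-04 -1.e+00] shift units [ 0.0002 -0.005  -0.0064] turn -0.0026
time_s: 19.23
tcp_pos: [569.3, 218.6, 99.5]
eef_rot: [-2.11, 2.328, -0.0]
ft_force: [-0.0, -0.6, 0.9]
gripper_width: 0.211
time_s: 19.6
tcp_pos: [569.3, 218.6, 99.5]
eef_rot: [-2.11, 2.328, 0.0]
ft_force: [-0.3, -0.1, 1.8]
gripper_width: 0.211
t 19.6 p [569.3 218.6  99.5] ang -95.63 F [-0.29 -0.1   1.76] w 19.8 q7 -2.3
tilt z [-0.  0. -1.] shift units [ 0.0017 -0.0021 -0.0003] turn -0.0026
```

```bash
python3 -m pendant '[[[0.8,0,0,-0.02,0],[0.8,0,0,-0.05,0],[0.8,0,0,-0.08,0],[0.8,0,0,-0.1,0],[0.8,0,0,-0.12,0]]]' >/dev/null
python3 -m pendant '[[[0.8,0,0,-0.12,0],[0.8,0,0,-0.1,0],[0.8,0,0,-0.07,0],[0.8,0,0,-0.04,0],[0.8,0,0,0,0]]]'
python3 go.py 565.9 -153.5 170 -92.6
```

```text
time_s: 20.85
tcp_pos: [569.3, 218.6, 169.5]
eef_rot: [-2.11, 2.328, 0.0]
ft_force: [0.5, 0.3, 0.6]
gripper_width: 0.209
t 20.85 p [569.3 218.6 169.5] ang -95.63 F [0.52 0.34 0.59] w 19.7 q7 -2.26
tilt z [ 0.e+00  1.e-04 -1.e+00] shift units [ 3.7067 -0.3312 -0.005 ] turn -0.0336
```

```bash
python3 -m pendant '[[[0.8,0.05,-0.005,0,0],[0.8,0.12,-0.011,0,0],[0.8,0.2,-0.018,0,0],[0.8,0.28,-0.026,0,0],[0.8,0.34,-0.031,0,0]]]' >/dev/null
python3 -m pendant '[[[0.8,0.38,-0.034,0,-0.006],[0.8,0.38,-0.034,0,-0.006],[0.8,0.38,-0.034,0,-0.007],[0.8,0.36,-0.032,0,-0.007],[0.8,0.34,-0.03,0,-0.007]]]' >/dev/null
python3 -m pendant '[[[0.8,0.28,0,0,0],[0.8,0.23,0,0,0],[0.8,0.18,0,0,0],[0.8,0.12,0,0,0],[0.8,0.06,0,0,0]]]' >/dev/null
python3 -m pendant '[[[0.8,0,0,0,0],[0.8,0,0,0,0],[0.8,0,0,0,0]]]'
python3 go.py 565.9 -153.5 160 -92.6
```

```text
time_s: 23.1
tcp_pos: [566.5, -151.8, 169.5]
eef_rot: [-2.17, 2.271, 0.0]
ft_force: [0.2, 0.6, -1.4]
gripper_width: 0.207
t 23.1 p [ 566.5 -151.8  169.5] ang -92.61 F [ 0.22  0.56 -1.42] w 19.5 q7 -1.54
tilt z [-0.e+00  2.e-04 -1.e+00] shift units [0.0172 0.0054 0.0946] turn -0.0001
```

```bash
python3 -m pendant '[[[0.8,0.017,0.005,0,0],[0.8,0,0,0,0],[0.8,0,0,0,0]]]' >/dev/null
python3 go.py 565.9 -153.5 160 -92.6
python3 - <<'E'
from h import *
from workcell import read_camera
from scipy.optimize import least_squares
s=read_camera("side");W=world(s)
w=W.reshape(-1,3);d=np.hypot(w[:,0]-566,w[:,1]+153.5)
q=w[(d<30)&(w[:,2]>104)&(w[:,2]<132)]
r=least_squares(lambda a:np.hypot(q[:,0]-a[0],q[:,1]-a[1])-20,[566,-153],loss="soft_l1");print("body centre",r.x.round(1),len(q),np.abs(r.fun).mean())
cv2.imwrite("pics/s4.png",cv2.resize(s["image"][100:220,300:450,::-1],(750,600),interpolation=2))
E
```

```text
t 23.48 p [ 565.8 -154.   169.4] ang -92.66 F [ 1.09  0.13 -0.25] w 19.8 q7 -1.53
tilt z [-1.e-04  1.e-04 -1.e+00] shift units [-0.0055 -0.0003  0.0944] turn -0.0006
body centre [ 565.9 -155.1] 184 1.255341064272996
```

View pics/s4.png

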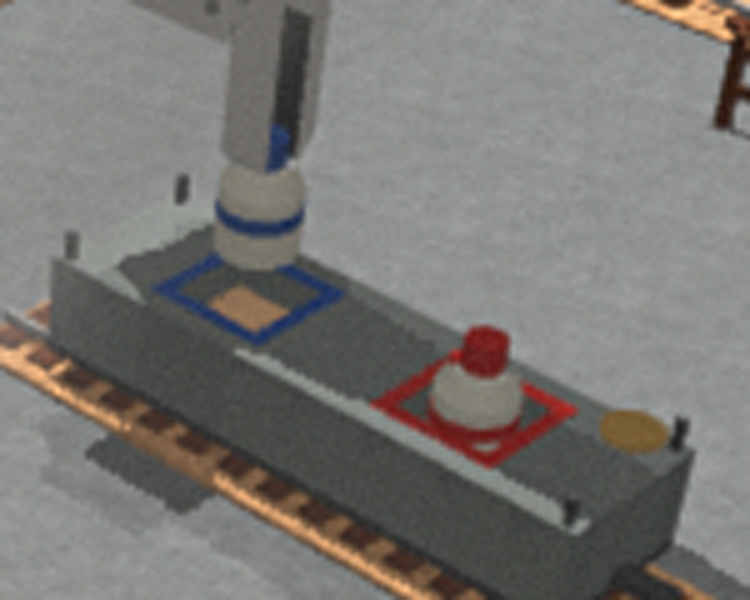

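The blue tank hangs upright over the blue well, centre about (260,265) in the crop, and the red tank is still upright. I'm lowering it and feeling for the bed.

```bash
f(){ grep -E "ft|tcp" | tr '\n' ' '; echo; }
python3 -m pendant '[[[0.8,-0.008,0,0.03,0],[0.8,0,0,0.06,0],[0.8,0,0,0.07,0],[0.8,0,0,0.08,0],[0.8,0,0,0.06,0]]]' |f
python3 -m pendant '[[[0.8,0,0,0.04,0],[0.8,0,0,0.02,0],[0.8,0,0,0,0],[0.8,0,0,0,0],[0.8,0,0,0,0]]]' |f
for i in 1 2 3 4 5 6; do python3 -m pendant '[[[0.8,0,0,0,0]]]' |f; done
python3 -m pendant '[[[0.8,0,0,0.01,0],[0.8,0,0,0.01,0],[0.8,0,0,0.01,0],[0.8,0,0,0,0]]]' |f
python3 -m pendant '[[[0.8,0,0,0,0]]]' |f
python3 -m pendant '[[[0.8,0,0,0,0]]]' |f
python3 -m pendant '[[[0.8,0,0,0.01,0],[0.8,0,0,0,0]]]' |f
python3 -m pendant '[[[0.8,0,0,0,0]]]' |f
python3 -m pendant '[[[0.8,0,0,0,0]]]' |f
```

```text
tcp_pos: [565.7, -153.2, 138.7] ft_force: [0.5, 0.4, -1.3] 
tcp_pos: [566.0, -153.3, 133.6] ft_force: [0.4, -0.4, -0.8] 
tcp_pos: [565.9, -153.2, 133.5] ft_force: [0.2, 0.5, -0.8] 
tcp_pos: [565.9, -153.2, 133.5] ft_force: [-0.0, -0.0, -1.3] 
tcp_pos: [565.9, -153.3, 133.4] ft_force: [1.4, 0.5, -0.8] 
tcp_pos: [565.9, -153.3, 133.4] ft_force: [0.0, -0.7, -1.4] 
tcp_pos: [565.9, -153.3, 133.4] ft_force: [-0.0, -0.0, -0.5] 
tcp_pos: [565.9, -153.3, 133.4] ft_force: [-0.8, 0.3, -0.7] 
tcp_pos: [565.8, -153.2, 130.3] ft_force: [-0.3, -0.7, -1.1] 
tcp_pos: [565.9, -153.3, 130.4] ft_force: [-0.1, 1.4, -0.5] 
tcp_pos: [565.9, -153.2, 130.5] ft_force: [-0.5, -0.2, -0.9] 
tcp_pos: [565.8, -153.2, 129.3] ft_force: [-0.3, -0.3, -0.2] 
tcp_pos: [565.9, -153.3, 129.4] ft_force: [0.9, 0.3, -0.8] 
tcp_pos: [565.9, -153.3, 129.4] ft_force: [0.4, 0.7, -0.7]
```

Baseline is about -0.9 N.

```bash
f(){ grep -E "ft|tcp" | tr '\n' ' '; echo; }
python3 -m pendant '[[[0.8,0,0,0.01,0],[0.8,0,0,0,0]]]' |f
python3 -m pendant '[[[0.8,0,0,0,0]]]' |f
python3 -m pendant '[[[0.8,0,0,0,0]]]' |f
python3 -m pendant '[[[0.8,0,0,0,0]]]' |f
python3 -m pendant '[[[0.8,0,0,0.01,0],[0.8,0,0,0,0]]]' |f
python3 -m pendant '[[[0.8,0,0,0,0]]]' |f
python3 -m pendant '[[[0.8,0,0,0,0]]]' |f
python3 -m pendant '[[[0.8,0,0,0,0]]]' |f
```

```text
tcp_pos: [565.8, -153.2, 128.3] ft_force: [0.5, 0.3, -1.1] 
tcp_pos: [565.9, -153.3, 128.4] ft_force: [-0.1, -0.7, -1.2] 
tcp_pos: [565.9, -153.3, 128.4] ft_force: [0.0, -0.2, -0.6] 
tcp_pos: [565.9, -153.2, 128.4] ft_force: [-0.6, -0.6, -1.2] 
tcp_pos: [565.8, -153.3, 127.3] ft_force: [0.4, -0.9, -0.2] 
tcp_pos: [565.9, -153.2, 127.4] ft_force: [-0.2, -0.3, -1.2] 
tcp_pos: [565.9, -153.3, 127.4] ft_force: [0.3, 0.7, -0.7] 
tcp_pos: [565.9, -153.3, 127.4] ft_force: [0.2, 1.2, -0.2]
```

```bash
f(){ grep -E "ft|tcp" | tr '\n' ' '; echo; }
python3 -m pendant '[[[0.8,0,0,0.01,0],[0.8,0,0,0,0]]]' |f
python3 -m pendant '[[[0.8,0,0,0,0]]]' |f
python3 -m pendant '[[[0.8,0,0,0,0]]]' |f
python3 -m pendant '[[[0.8,0,0,0,0]]]' |f
python3 -m pendant '[[[0.8,0,0,0,0]]]' |f
```

```text
tcp_pos: [565.9, -153.3, 126.4] ft_force: [0.4, -0.6, -0.0] 
tcp_pos: [565.9, -153.3, 126.4] ft_force: [-0.9, -0.4, -0.1] 
tcp_pos: [565.9, -153.3, 126.5] ft_force: [-0.1, 0.2, -1.7] 
tcp_pos: [565.9, -153.3, 126.4] ft_force: [-0.4, -0.0, -1.6] 
tcp_pos: [565.9, -153.3, 126.4] ft_force: [-0.3, -0.1, 0.2]
```

```bash
f(){ grep -E "ft|tcp" | tr '\n' ' '; echo; }
python3 -m pendant '[[[0.8,0,0,0.01,0],[0.8,0,0,0,0]]]' |f
python3 -m pendant '[[[0.8,0,0,0,0]]]' |f
python3 -m pendant '[[[0.8,0,0,0,0]]]' |f
python3 -m pendant '[[[0.8,0,0,0,0]]]' |f
python3 -m pendant '[[[0.8,0,0,0,0]]]' |f
```

```text
tcp_pos: [565.9, -153.3, 125.4] ft_force: [-1.0, 0.3, 0.9] 
tcp_pos: [565.9, -153.3, 125.5] ft_force: [-0.3, -0.1, 1.0] 
tcp_pos: [565.9, -153.3, 125.4] ft_force: [0.9, -1.4, 0.8] 
tcp_pos: [565.9, -153.3, 125.4] ft_force: [-0.2, -0.5, 2.1] 
tcp_pos: [565.9, -153.3, 125.4] ft_force: [-0.0, -1.5, 0.1]
```

Contact: the mean rose by about 1.9 N, roughly 1.2 mm into the spring. Releasing.

```bash
python3 -m pendant '[[[0.5,0,0,0,0],[0.4,0,0,0,0],[0.3,0,0,0,0],[0.1,0,0,0,0],[0.0,0,0,0,0]]]'
python3 -m pendant '[[[-0.1,0,0,-0.05,0],[-0.3,0,0,-0.2,0],[-0.5,0,0,-0.4,0],[-0.5,0,0,-0.4,0],[-0.5,-0.4,0,0,0]]]' >/dev/null
python3 -m pendant '[[[-0.5,-0.5,0,0,0],[-0.5,-0.5,0,0,0],[-0.5,-0.4,0,0,0],[-0.5,0,0,0,0],[-0.5,0,0,0,0]]]'
python3 - <<'E'
from h import *
from workcell import read_camera
c=read_camera("top");s=read_camera("side");W=world(c)
for k,m in masks(c["image"]).items():
    w=W[m];p=w[(w[:,2]>100)&(w[:,2]<135)&(w[:,1]<-100)];print(k,p.mean(0).round(1) if len(p) else p,len(p))
cv2.imwrite("pics/f.png",np.hstack([cv2.resize(s["image"][100:400,150:450,::-1],(400,400)),cv2.resize(c["image"][60:360,150:450,::-1],(400,400))]))
E
```

```text
time_s: 30.15
tcp_pos: [565.9, -153.2, 125.4]
eef_rot: [-2.169, 2.272, 0.0]
ft_force: [0.2, 0.7, 0.1]
gripper_width: 0.494
time_s: 31.4
tcp_pos: [574.3, 25.7, 230.6]
eef_rot: [2.169, -2.273, 0.0]
ft_force: [-1.1, -0.1, -0.2]
gripper_width: 0.754
red [] 0
blue [] 0
```

View pics/f.png

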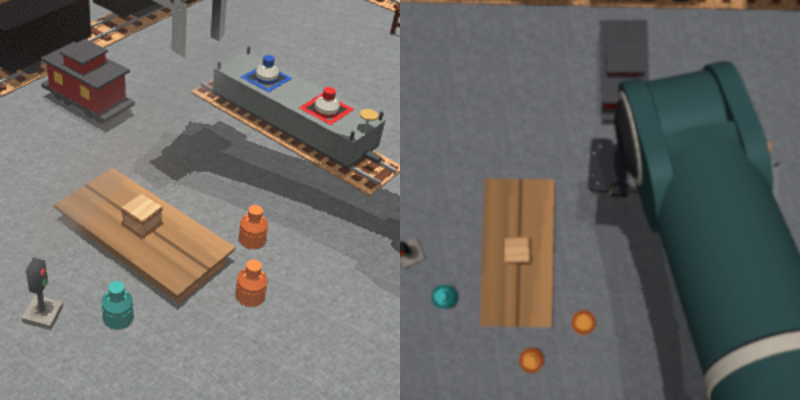

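Both tanks stand upright in their own wells: blue at (268,70) and red at (328,103) in the picture. The crate, caboose, signal and look-alikes look unmoved, and the arm is clear.

```bash
python3 -c "
from workcell import *
hand_in()"
```

```text
the job is handed in; nothing more can be done
```

Both tanks are loaded upright: the red-necked one in the red-framed well and the blue-necked one in the blue-framed well. I handed the job in at about 31.5 s of the 61 s allowed.

- **Grip and set-down:** I held each tank at the neck with 6 N. I lowered it in 0.5–1 mm steps until the wrist force rose by about 2 N (roughly 1.3 mm into the sprung bed), then opened the fingers and withdrew. The beds came out about 22 mm (red) and 19 mm (blue) below the rim, close to the camera depth estimates.
- **Last checks:** The final side picture shows both tanks upright in their wells. The crate, caboose, signal and look-alikes look unmoved by eye, and the arm was clear of everything.
- **Check that failed:** The final top-camera measurement of the tank positions gave no result, because the arm blocked that view. The final placement therefore rests on the side picture and the arm positions, which were within about 0.3 mm of the measured well centres. The camera calibration is good to about 2 mm.

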